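# Fill a bowl from the ball dispenser without slamming its lid

### The job

Using only pushes and presses, slide the empty bowl across the table until it stands under the dispenser's mouth, close up against the middle of its base. Then press the red pad of the lever down so that the linked lid lifts, keep it down until all four balls have rolled into the bowl, and ease the lever back up gently so that the lid closes fully without slamming. Pick nothing up, work the lid by its lever only, and leave the other wares on the table where they are.

Things in the scene. Friction and masses are not known exactly. Their poses are not given: they have to be found in the camera images.
- dispenser: Gravity ball dispenser fixed to the table: dark grey base plate 200x130x12 mm, stand, clear hopper (x -58 to +78 mm, 59 mm wide, 237 mm high) with a ramp inside. Origin: base centre on the table; local -x is where the mouth faces, +x its rear, z up. Base front edge, straight, at x=-100 mm. The ramp's lip under the mouth overhangs it: x=-128 mm, 56 mm wide, 90 to 98 mm high.
- lid_hinge (a joint): Blue flap lid, 103x66 mm, slanting 45 degrees over the dispenser's mouth, hinged at its upper edge (dispenser x=-55, z=172 mm), linked to the red-padded lever by two side rods. 0 = shut, 0.9 rad = fully open (about level); it turns twice as far as the lever. No damper: if let go, the lever's return spring slams it.
- lid: The same blue lid's panel; origin on the hinge line at the lid's upper edge, mid-width.
- lever (a joint): Press lever: aluminium bail, an arm along each side of the hopper, joined behind it by a bar with a red pad. Pivot at dispenser x=-25, z=100 mm; pad 190 mm from it. 0 = up (lid shut), 0.45 rad = fully down on its stop. The pad sinks 85 mm in all, staying within 10 mm fore and aft. A spring lifts it back; pressing takes about 1.5 N at the top, 4 N at the bottom.
- pad (a point): Centre of the top face of the lever's red pad, 106 mm across (dispenser y) x 36 mm x 10 mm thick: at dispenser x=+157 mm, 156 mm above the table with the lever up, 71 mm fully down; nothing stands under it. The hopper's rear wall is 80 mm from it towards the mouth.
- bowl: Loose bowl, speckled navy below, cream above, 80 mm high, 0.55 kg; outer radius 52 mm at the foot, 66 mm at 12 mm up, 76 mm at 46 mm up (widest), 70 mm at the rim; wall 6 mm. Origin: centre of its underside. It starts in front of the mouth, 80 to 130 mm short of its place and up to 40 mm to one side.
- bowl_spot (a point): On the table in front of the dispenser: where the bowl's centre is when the bowl stands against the middle of the base plate's front edge, under the mouth (dispenser local x = -170 mm, y = 0).
- ball0_center (a point): Centre of a loose glazed ceramic ball, navy, 38 mm across, about 45 g; the four start in single file on the ramp behind the shut lid (this is number 1 from the mouth). They roll out by themselves when the lid rises, within about 2 s.
- ball1_center (a point): Centre of a loose glazed ceramic ball, cream, 38 mm across, about 45 g; the four start in single file on the ramp behind the shut lid (this is number 2 from the mouth). They roll out by themselves when the lid rises, within about 2 s.
- ball2_center (a point): Centre of a loose glazed ceramic ball, grey-blue, 38 mm across, about 45 g; the four start in single file on the ramp behind the shut lid (this is number 3 from the mouth). They roll out by themselves when the lid rises, within about 2 s.
- ball3_center (a point): Centre of a loose glazed ceramic ball, cream, 38 mm across, about 45 g; the four start in single file on the ramp behind the shut lid (this is number 4 from the mouth). They roll out by themselves when the lid rises, within about 2 s.
- moon_vase: Bystander, not part of the job: round vase, navy below and cream above, 148 mm wide, 152 mm high. Origin: centre of its underside.
- bottle_vase: Bystander, not part of the job: stone-coloured bottle vase, 88 mm wide, 215 mm high. Origin: centre of its underside.
- ribbed_vase: Bystander, not part of the job: navy ribbed egg-shaped vase, 106 mm wide, 121 mm high. Origin: centre of its underside.
- blue_jar: Bystander, not part of the job: grey-blue jar, 112 mm wide, 122 mm high. Origin: centre of its underside.
- tape_roll: Bystander, not part of the job: brown roll of packing tape lying flat, 96 mm across, 48 mm high. Origin: centre of its underside.
- cup: Bystander, not part of the job: white ceramic cup, 72 mm across, 75 mm high. Origin: centre of its underside.
- marker: Bystander, not part of the job: white and black marker pen lying down, 138 mm long. Origin: centre of its underside.

How it is judged:
By the outcome, as a careful person would: the job done as asked, in the order asked, and still so for the second after the job is handed in, with the robot touching nothing.
It also fails if it takes over 51 s, if anything falls off the work surface, if the arm or the gripper's body presses on something with over 40 N, if the wrist force passes 120 N, or if a joint passes its speed limit or range.

### The arm

A 6-joint arm with a two-finger parallel gripper is mounted at the origin on the work surface. World frame = base frame: x ahead of the robot, y to its left, z up, the work surface at z = 0. Lengths are in m, angles in rad, forces in N, time in s.
With the tool pointing down it reaches from about 0.35 to 0.875 m from the base axis. Payload 15.5 kg.
Tool frame: the origin (TCP) lies midway between the tips of the shut fingers; the grasp point (between the pads) lies 19 mm behind it; z points along the fingers, y is the line along which they close (so a half turn about z gives the same grasp; the last joint's range is limited). The gripper opens to 85 mm and grips with 20 to 120 N. Pads are 22 mm wide; open, the fingers measure 114 mm over their backs; the gripper's body (76 mm by 85 mm) begins 54 mm behind the grasp point. The pads swing forward as they close: fully open they stand 13 mm farther back than shut.
Start: joints at [-1.244, 0.494, 1.345, -0, 1.302, -0.096], TCP at [0.256, -0.57, 0.196] pointing down, gripper open.
Joint ranges: [-2.91, 2.91], [-0.82, 2.16], [0.22, 2.67], [-1.22, 4.37], [0.12, 2.79], [-3.08, 3.08]. Speed limits (rad/s): [1.89, 1.89, 2.57, 3.01, 3.01, 3.01].

### API

Orientations are given as a unit quaternion [x, y, z, w].
In Python, from bench import r gives the robot as it stands.
- The arm moves only by the tool arm_command, never from a script. Its argument "plan" is a list of rows, each a list of 7 numbers: the shift along the world's x, y, z in m, then the turn, a rotation vector about the world's x, y, z in degrees, then the closure in counts, from 0 (fully open) to 255 (shut). A call has 1 to 12 rows; each row is the pose to reach, as a shift and turn from the pose commanded when the call began; what a row does not reach only later rows make up. A row lasts 1/12 s, in which the tool goes at most 41.7 mm and 7.16 degrees, less where a joint would pass 70% of its speed; a pose out of reach is approached as far as the arm can. A call with a gripper value outside its range is refused whole. The fingers move at their own pace and stop on an object; the grip force is fixed at half the most. Time passes only in rows, so rows that repeat a pose let the fingers close. It gives the time, the measured TCP pose, the force, the opening and the grip force at its end, in the units of the state.
- r.read_state(): the state, without advancing time (a new reading comes with each control period).
- r.camera(name): name is "scene" or "top" or "wrist"; returns a dict with "image" (384x512x3 uint8, red, green, blue), "range_z" (384x512 float32, m along the optical axis (not along the pixel's ray), 0 where there is no reading), "fov_y" (degrees; the focal length in pixels is half the picture's height over the tangent of half this angle, whatever the lens; pixels are square), "cx", "cy" (the principal point, pixels), "cam_to_world" (4x4, takes a point from camera to world coordinates). Camera axes: x right, y down, z forward; pixel columns grow to the right and rows downward; lengths in m; the calibration is good to about 2 mm. A picture is of the moment at which its call begins.
- r.sign_off(): hands the job in; it is judged then, once.
The state is a dict: "time_s": time; "joint_positions": joint angles; "qd": joint speeds; "joint_torque": joint torques, N m; "tool_pos": TCP position; "tcp_rot": TCP orientation; "wrist_force": force on the tool from outside, world axes, zero at the start; "wrist_torque": the same for the moment, N m; "gripper_width": opening from 0.0 (shut) to 1.0 (fully open); "gripper_force": force on a finger pad.
Only numpy, scipy, OpenCV 4.12 (cv2) and the standard library are available. Lean on these libraries where they do the work, as an engineer would, in place of code of your own. Each camera call takes 0.05 s, during which the arm holds its last target. There are 200 camera calls.

## Working session

There is one attempt and no reset: what is moved stays moved. The work goes in short steps, Python scripts to look and compute and a tool call to move; the robot and the scene stay as the last step left them, time stands still between calls to the robot, and variables do not carry over. Pictures are saved under pics/ and viewed, at most 10 in all, crops included, and the job is handed in when it is done.

Besides the shell and the picture viewer there is one more tool, called after "Request:" as a command line: name --pt "numbers of a row" for each row, then --argument value for the rest. arm_command: Moves the arm, as the interface text tells. Its arguments: {"type":"object","properties":{"plan":{"type":"array"}},"required":["plan"]}

```bash
mkdir -p pics; cat > h.py <<'E'
import numpy as np, cv2
from bench import r
def cam(n):
    c=r.camera(n); im=c["image"]; Z=c["range_z"]; f=im.shape[0]/2/np.tan(np.radians(c["fov_y"])/2)
    v,u=np.mgrid[:im.shape[0],:im.shape[1]]
    P=np.stack([(u-c["cx"])/f*Z,(v-c["cy"])/f*Z,Z],-1); T=np.array(c["cam_to_world"])
    W=P@T[:3,:3].T+T[:3,3]; W[Z==0]=np.nan
    return im,W,T
def save(n,im): cv2.imwrite("pics/"+n,im[:,:,::-1])
E
python3 - <<'E'
from h import *
a,Wa,Ta=cam("top"); b,Wb,Tb=cam("scene")
save("a.png",a); save("b.png",b)
np.savez("ab.npz",a=a,Wa=Wa,b=b,Wb=Wb); print(Ta,Tb,r.read_state())
E
```

```text
[[ 2.71053611e-03 -9.97153188e-01  7.53536458e-02  4.70206131e-01]
 [-9.99995744e-01 -2.78417511e-03 -8.72214227e-04 -2.46600735e-03]
 [ 1.07952894e-03 -7.53509609e-02 -9.97156491e-01  1.30567229e+00]
 [ 0.00000000e+00  0.00000000e+00  0.00000000e+00  1.00000000e+00]] [[ 0.23641807  0.83280877 -0.50053577  1.25152121]
 [ 0.97162636 -0.20633053  0.1156284  -0.18877823]
 [-0.00697947 -0.51367039 -0.85795922  1.32670498]
 [ 0.          0.          0.          1.        ]] {'time_s': 0.1, 'joint_positions': array([-1.24450643e+00,  4.94116888e-01,  1.34604791e+00, -2.37016914e-06,
        1.30248444e+00, -9.54835345e-02]), 'qd': array([-8.54968387e-05, -1.23762607e-03, -2.57710190e-03, -1.55935197e-03,
       -6.46099760e-04,  1.90151230e-03]), 'joint_torque': array([ 2.64278809e-03, -8.83592749e+01, -3.84563184e+01, -1.47542283e-05,
        5.23420735e-03, -2.41489226e-05]), 'tool_pos': array([ 0.25576241, -0.56989432,  0.19506969]), 'tcp_rot': array([ 9.77845483e-01,  2.09327331e-01, -6.19660913e-05, -5.24645028e-04]), 'wrist_force': array([ 0.37787847, -0.07875517,  0.36307655]), 'wrist_torque': array([0.02559185, 0.00564877, 0.0332027 ]), 'gripper_force': 0.0, 'gripper_width': 0.9974778252493115}
```

View pics/a.png

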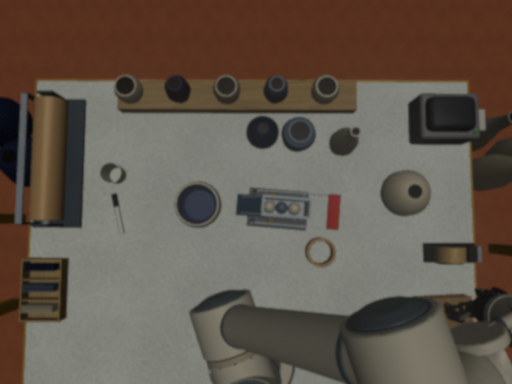

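View pics/b.png

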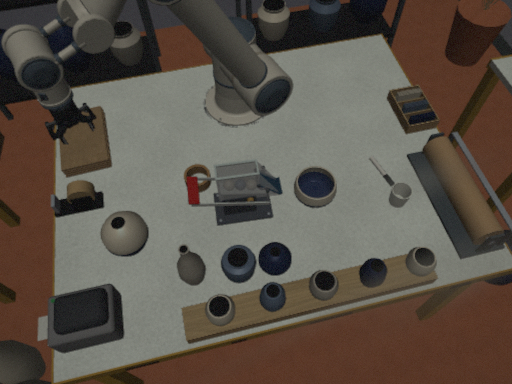

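The top view shows the dispenser at about (280,208) with its mouth to the left (+y), the red pad at (333,211) and the bowl at (198,204). The tape roll is at (320,251), close to the pad, and the other wares are clear. The scene view shows the same layout.

```bash
python3 - <<'E'
from h import *
d=np.load("ab.npz")
for k in "ab":
    im=d[k].astype(int);W=d["W"+k]
    hsv=cv2.cvtColor(d[k],cv2.COLOR_RGB2HSV)
    m=((hsv[...,0]<6)|(hsv[...,0]>174))&(hsv[...,1]>150)&(W[...,2]>.12)&(W[...,2]<.18)&(W[...,0]<.8)
    p=W[m]; print(k,"pad",m.sum(),np.median(p,0),cv2.minAreaRect((p[:,:2]*1000).astype(np.float32)))
    # dispenser base plate top z~12mm dark
    box=(W[...,0]>.3)&(W[...,0]<.65)&(W[...,1]>-.25)&(W[...,1]<.12)&(W[...,2]>.006)&(W[...,2]<.02)&(hsv[...,2]<100)
    n,l,s,c=cv2.connectedComponentsWithStats(box.astype(np.uint8))
    i=1+s[1:,4].argmax(); p=W[box]; print("base",s[i],cv2.minAreaRect((W[l==i][:,:2]*1000).astype(np.float32)),cv2.minAreaRect((p[:,:2]*1000).astype(np.float32)))
    q=(W[...,1]>.08)&(W[...,1]<.32)&(W[...,0]>.35)&(W[...,0]<.6)
    rim=q&(W[...,2]>.070)&(W[...,2]<.09); p=W[rim]
    if k=="b": 
        keep=np.hypot(p[:,0]-.47,p[:,1]-.2)<.12;p=p[keep]
    A=np.c_[2*p[:,:2],np.ones(len(p))]; s=np.linalg.lstsq(A,(p[:,:2]**2).sum(1),rcond=None)[0]
    print("bowl rim",len(p),s[:2],np.sqrt(s[2]+s[:2]@s[:2]),p[:,2].max())
    # lid (blue) & hopper above
    t=(W[...,0]>.3)&(W[...,0]<.65)&(W[...,1]>-.15)&(W[...,1]<.1)&(W[...,2]>.2)
    if t.sum(): print("hopper",cv2.minAreaRect((W[t][:,:2]*1000).astype(np.float32)),W[t][:,2].max())
    # tape
    hue=(W[...,2]>.035)&(W[...,2]<.06)&(W[...,0]>.28)&(W[...,0]<.42)&(W[...,1]>-.25)&(W[...,1]<-.03)
    p=W[hue]; print("tape",p.min(0),p.max(0))
a=d["a"][150:280,160:360]; save("c.png",cv2.resize(a,(800,520),interpolation=cv2.INTER_CUBIC))
E
```

```text
a pad 288 [ 0.4924611  -0.2441125   0.15482041] ((494.0668640136719, -244.01011657714844), (26.645172119140625, 94.80215454101562), 85.72645568847656)
base [247 216  59  15 202] ((454.3795471191406, -81.984130859375), (198.8520050048828, 30.30347442626953), 83.09134674072266) ((495.4477844238281, -98.73973083496094), (419.2411804199219, 188.8415069580078), 60.747093200683594)
bowl rim 296 [0.51792132 0.17568478] 0.06790830747187367 0.08543321711795793
hopper ((419.40576171875, -80.21843719482422), (238.97483825683594, 139.2565155029297), 0.0763857290148735) 0.8383123628445162
tape [ 0.31636118 -0.24950798  0.03649265] [ 0.41000117 -0.17804837  0.05360501]
b pad 272 [ 0.4956273  -0.24384077  0.15735185] ((494.5082702636719, -242.67466735839844), (33.90909194946289, 107.90474700927734), 86.31705474853516)
base [215 201  58  25 684] ((537.23974609375, -88.21766662597656), (199.8378143310547, 77.25252532958984), 84.12500762939453) ((495.53125, -111.87765502929688), (398.1162414550781, 194.74365234375), 60.193058013916016)
bowl rim 238 [0.52024417 0.1777635 ] 0.0677481651953528 0.0868527651237494
hopper ((420.99462890625, -80.6626968383789), (241.93377685546875, 138.4994659423828), 0.019950643181800842) 0.7045996373317885
tape [ 0.31427549 -0.24997262  0.03554331] [ 0.41362421 -0.17627968  0.05613975]
```

View pics/c.png

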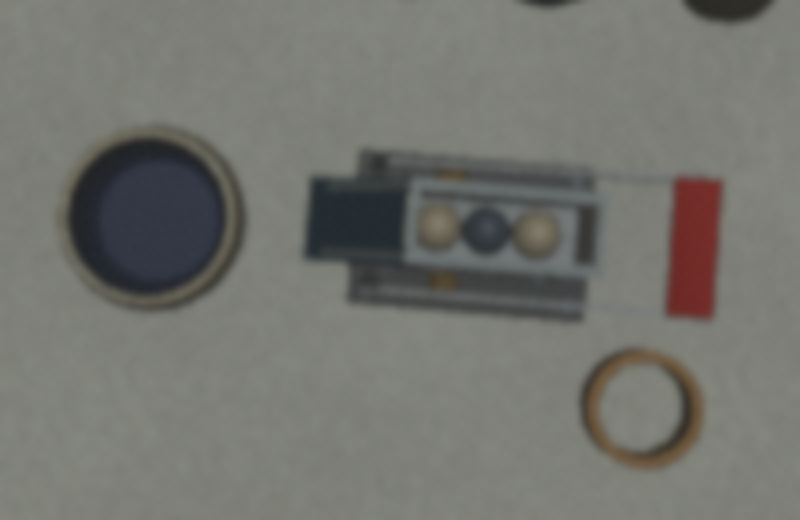

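```bash
python3 - <<'E'
from h import *
d=np.load("ab.npz"); B=[];Q=[]
for k in "ab":
    W=d["W"+k]; hsv=cv2.cvtColor(d[k],cv2.COLOR_RGB2HSV)
    B.append(W[(W[...,0]>.42)&(W[...,0]<.59)&(W[...,1]>-.21)&(W[...,1]<.04)&(W[...,2]>.007)&(W[...,2]<.018)&(hsv[...,2]<110)])
    for z in((.15,.185),(.05,.068),(.1,.13)):
        p=W[(abs(W[...,2]-sum(z)/2)<(z[1]-z[0])/2)&(W[...,0]>.44)&(W[...,0]<.56)&(W[...,1]>-.17)&(W[...,1]<.06)]
        if len(p)>5: print(k,z,len(p),cv2.minAreaRect((p[:,:2]*1000).astype(np.float32)))
for p in B+[np.vstack(B)]: print(len(p),cv2.minAreaRect((p[:,:2]*1000).astype(np.float32)),p.min(0),p.max(0))
E
```

```text
a (0.15, 0.185) 519 ((506.9252014160156, -74.5656967163086), (172.88580322265625, 98.27558135986328), 86.60841369628906)
a (0.1, 0.13) 548 ((507.3520202636719, -61.03789520263672), (219.14210510253906, 105.89737701416016), 85.82466125488281)
b (0.15, 0.185) 468 ((499.50830078125, -70.20111846923828), (177.4894561767578, 95.61944580078125), 79.79967498779297)
b (0.05, 0.068) 70 ((538.1044921875, -99.61738586425781), (111.16078186035156, 7.418757915496826), 86.0670394897461)
b (0.1, 0.13) 525 ((510.3189392089844, -62.648887634277344), (226.16500854492188, 111.26191711425781), 84.04914855957031)
642 ((505.658203125, -87.07185363769531), (199.48348999023438, 129.60089111328125), 85.45318603515625) [ 0.43456591 -0.19058441  0.00700733] [0.57573543 0.01496533 0.01796988]
743 ((510.7220764160156, -85.07072448730469), (201.13699340820312, 130.65350341796875), 84.12500762939453) [ 0.43601075 -0.1891333   0.00706429] [0.57931451 0.01528177 0.01795947]
1385 ((508.4111328125, -86.08214569091797), (201.96527099609375, 134.92530822753906), 85.40030670166016) [ 0.43456591 -0.19058441  0.00700733] [0.57931451 0.01528177 0.01796988]
```

Request:
arm_command --pt "0 0 0.04 0 0 7 0" --pt "0 0.01 0.08 0 0 14 0" --pt "0.01 0.04 0.12 0 0 21 0" --pt "0.02 0.08 0.13 0 0 28 0" --pt "0.035 0.12 0.13 0 0 35 0" --pt "0.05 0.16 0.13 0 0 42 0" --pt "0.06 0.2 0.13 0 0 49 0" --pt "0.075 0.24 0.13 0 0 56 0" --pt "0.085 0.28 0.13 0 0 61 0" --pt "0.1 0.32 0.13 0 0 61 0" --pt "0.11 0.36 0.13 0 0 61 0" --pt "0.125 0.4 0.13 0 0 61 0"

```text
time_s: 1.1
tool_pos: [0.3766, -0.1791, 0.3255]
tcp_rot: [0.736, 0.677, -0.0, -0.0]
wrist_force: [1.0, 0.1, -0.1]
gripper_width: 1.002
gripper_force: 0.0
```

Request:
arm_command --pt "0.013 0.04 0 0 0 0 0" --pt "0.026 0.08 0 0 0 0 0" --pt "0.039 0.12 0 0 0 0 0" --pt "0.052 0.16 0 0 0 0 0" --pt "0.065 0.2 0 0 0 0 0" --pt "0.078 0.24 0 0 0 0 0" --pt "0.09 0.28 0 0 0 0 0" --pt "0.103 0.32 0 0 0 0 0" --pt "0.116 0.36 0 0 0 0 0" --pt "0.129 0.4 0 0 0 0 0" --pt "0.142 0.44 0 0 0 0 0" --pt "0.146 0.46 0 0 0 0 0"

```text
time_s: 2.1
tool_pos: [0.5235, 0.2825, 0.3248]
tcp_rot: [0.736, 0.677, -0.0, -0.0]
wrist_force: [-0.5, 0.1, -0.6]
gripper_width: 1.002
gripper_force: 0.0
```

```bash
python3 - <<'E'
from h import *
print(r.read_state()["tool_pos"],r.read_state()["tcp_rot"],r.read_state()["joint_positions"])
a,W,T=cam("wrist"); save("w.png",a)
E
```

```text
[0.52347533 0.28249762 0.32479207] [ 7.35748996e-01  6.77254227e-01 -6.99636736e-05 -3.48201333e-04] [3.94124477e-01 3.56426312e-01 1.22009568e+00 6.06246656e-04
 1.56544084e+00 4.76868825e-01]
```

View pics/w.png

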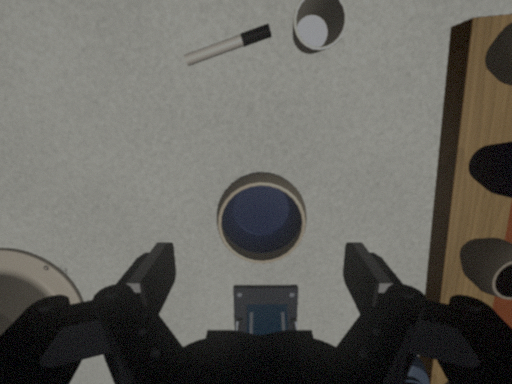

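The wrist view shows the bowl at (262,218) and the base front edge at (266,288), both in line midway between the open fingers. The marker and cup are well clear. I'll descend behind the bowl.

Request:
arm_command --pt "0 0 -0.04 0 0 0 0" --pt "0 0 -0.08 0 0 0 0" --pt "0 0 -0.12 0 0 0 0" --pt "0 0 -0.16 0 0 0 0" --pt "0 0 -0.2 0 0 0 0" --pt "0 0 -0.24 0 0 0 0" --pt "0 0 -0.275 0 0 0 0" --pt "0 0 -0.295 0 0 0 0" --pt "0 0 -0.303 0 0 0 0" --pt "0 -0.01 -0.303 0 0 0 0" --pt "0 -0.02 -0.303 0 0 0 0" --pt "0 -0.03 -0.303 0 0 0 0"

```text
time_s: 3.15
tool_pos: [0.5239, 0.248, 0.0241]
tcp_rot: [0.736, 0.677, 0.001, 0.0]
wrist_force: [0.1, 0.3, -0.1]
gripper_width: 0.996
gripper_force: 0.0
```

Request:
arm_command --pt "0 -0.006 0 0 0 0 0" --pt "0 -0.012 0 0 0 0 0" --pt "0 -0.018 0 0 0 0 0" --pt "0 -0.024 0 0 0 0 0" --pt "0 -0.03 0 0 0 0 0" --pt "0 -0.036 0 0 0 0 0" --pt "0 -0.042 0 0 0 0 0" --pt "0 -0.048 0 0 0 0 0" --pt "0 -0.054 0 0 0 0 0" --pt "0 -0.06 0 0 0 0 0" --pt "0 -0.066 0 0 0 0 0" --pt "0 -0.07 0 0 0 0 0"

```text
time_s: 4.15
tool_pos: [0.5239, 0.1786, 0.0235]
tcp_rot: [0.736, 0.677, 0.001, 0.0]
wrist_force: [1.0, 6.9, 7.0]
gripper_width: 1.0
gripper_force: 4.0
```

```bash
cat >> h.py <<'E'
def bowl(n="top"):
    im,W,T=cam(n)
    q=(np.hypot(W[...,0]-.52,W[...,1]-.13)<.13)&(W[...,2]>.072)&(W[...,2]<.088)&(W[...,1]>.035)
    h=cv2.cvtColor(im,cv2.COLOR_RGB2HSV); q&=(h[...,0]<40)&(h[...,2]>90)
    p=W[q]
    for _ in range(3):
        A=np.c_[2*p[:,:2],np.ones(len(p))]; s=np.linalg.lstsq(A,(p[:,:2]**2).sum(1),rcond=None)[0]
        R=np.sqrt(s[2]+s[:2]@s[:2]); p=p[abs(np.hypot(*(p[:,:2]-s[:2]).T)-R)<.008]
    print(n,"bowl",len(p),s[:2],R); return im,W
E
python3 - <<'E'
from h import *
s=r.read_state(); print(s["tool_pos"],s["wrist_force"],s["time_s"])
a,W=bowl("top"); b,_=bowl("scene")
save("d.png",np.hstack([cv2.resize(a[150:270,140:300],(400,300)),cv2.resize(b[130:250,200:360],(400,300))]))
E
```

```text
[0.52386601 0.17862449 0.02348049] [0.99091336 6.94772058 7.04548942] 4.15
top bowl 82 [0.51981289 0.11327013] 0.06763144180607497
scene bowl 120 [0.51970718 0.1136677 ] 0.06731561232990979
```

View pics/d.png

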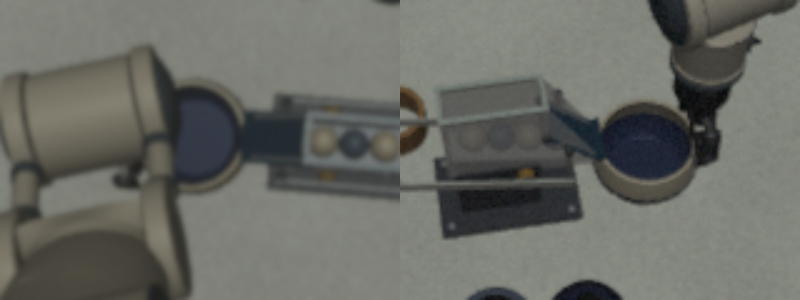

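The picture shows the bowl cradled by the fingers, its rim about level with the lid's lower edge and still in line. About 30 mm of push is left.

Request:
arm_command --pt "0 -0.005 0 0 0 0 0" --pt "0 -0.01 0 0 0 0 0" --pt "0 -0.014 0 0 0 0 0" --pt "0 -0.018 0 0 0 0 0" --pt "0 -0.021 0 0 0 0 0" --pt "0 -0.024 0 0 0 0 0" --pt "0 -0.026 0 0 0 0 0" --pt "0 -0.028 0 0 0 0 0" --pt "0 -0.029 0 0 0 0 0" --pt "0 -0.03 0 0 0 0 0"

```text
time_s: 5.08
tool_pos: [0.5235, 0.149, 0.0232]
tcp_rot: [0.736, 0.677, 0.001, 0.0]
wrist_force: [-0.1, 6.0, 5.0]
gripper_width: 1.007
gripper_force: 3.4
```

```bash
python3 - <<'E'
from h import *
s=r.read_state(); print(s["tool_pos"],s["wrist_force"],s["time_s"])
bowl("top"); bowl("scene")
E
```

```text
[0.52348475 0.14896375 0.02315714] [-0.0970267   5.98736593  5.02974543] 5.0833
top bowl 60 [0.51937115 0.08437001] 0.06786234351876638
scene bowl 91 [0.51944265 0.08481565] 0.0674230033491749
```

Request:
arm_command --pt "0 -0.001 0 0 0 0 0" --pt "0 -0.0015 0 0 0 0 0" --pt "0 -0.002 0 0 0 0 0" --pt "0 -0.002 0 0 0 0 0"

```text
time_s: 5.52
tool_pos: [0.5235, 0.147, 0.0232]
tcp_rot: [0.736, 0.677, 0.001, 0.0]
wrist_force: [-0.0, 5.9, 5.5]
gripper_width: 1.0
gripper_force: 3.3
```

Request:
arm_command --pt "0 -0.0005 0 0 0 0 0" --pt "0 -0.001 0 0 0 0 0" --pt "0 -0.0015 0 0 0 0 0" --pt "0 -0.0015 0 0 0 0 0"

```text
time_s: 5.85
tool_pos: [0.5235, 0.1455, 0.0231]
tcp_rot: [0.736, 0.677, 0.001, 0.0]
wrist_force: [-0.2, 5.7, 6.5]
gripper_width: 1.0
gripper_force: 3.3
```

Request:
arm_command --pt "0 -0.0005 0 0 0 0 0" --pt "0 -0.001 0 0 0 0 0" --pt "0 -0.0015 0 0 0 0 0" --pt "0 -0.0015 0 0 0 0 0"

```text
time_s: 6.18
tool_pos: [0.5235, 0.144, 0.0231]
tcp_rot: [0.736, 0.677, 0.001, 0.0]
wrist_force: [-0.1, 5.2, 6.1]
gripper_width: 0.999
gripper_force: 3.3
```

```bash
python3 - <<'E'
from h import *
s=r.read_state(); print(s["tool_pos"],s["wrist_force"],s["time_s"])
bowl("top"); bowl("scene")
E
```

```text
[0.52345145 0.14400563 0.02313342] [-0.06029685  5.24664634  6.06521721] 6.1833
top bowl 46 [0.51945827 0.07859869] 0.06741779617215386
scene bowl 88 [0.51948569 0.0801489 ] 0.06705888805549483
```

The bowl is now at about (0.5195, 0.079), which is dispenser local x of roughly -167 mm, and on the centre line. I'll back off, rise, shut the fingers and go over to the pad.

Request:
arm_command --pt "0 0.01 0 0 0 0 0" --pt "0 0.04 0 0 0 0 0" --pt "0 0.065 0.01 0 0 0 0" --pt "0 0.07 0.05 0 0 0 0" --pt "0 0.07 0.09 0 0 0 0" --pt "0 0.07 0.13 0 0 0 0" --pt "0 0.07 0.17 0 0 0 60" --pt "0 0.07 0.21 0 0 0 120" --pt "0 0.07 0.25 0 0 0 180" --pt "0 0.07 0.29 0 0 0 255" --pt "0 0.04 0.31 0 0 0 255" --pt "0 0 0.31 0 0 0 255"

```text
time_s: 7.28
tool_pos: [0.5245, 0.1455, 0.3376]
tcp_rot: [0.735, 0.678, 0.003, 0.002]
wrist_force: [1.5, -0.3, -0.2]
gripper_width: 0.147
gripper_force: 0.0
```

Request:
arm_command --pt "-0.003 -0.04 0 0 0 0 255" --pt "-0.006 -0.08 0 0 0 0 255" --pt "-0.01 -0.12 0 0 0 0 255" --pt "-0.013 -0.16 0 0 0 0 255" --pt "-0.016 -0.2 0 0 0 0 255" --pt "-0.019 -0.24 0 0 0 0 255" --pt "-0.022 -0.28 0 0 0 0 255" --pt "-0.025 -0.32 0 0 0 0 255" --pt "-0.028 -0.36 0 0 0 0 255" --pt "-0.03 -0.388 0 0 0 0 255" --pt "-0.03 -0.388 0 0 0 0 255"

```text
time_s: 8.2
tool_pos: [0.4923, -0.2487, 0.3321]
tcp_rot: [0.738, 0.675, -0.001, 0.0]
wrist_force: [-0.2, 1.5, -0.5]
gripper_width: 0.0
gripper_force: 0.0
```

```bash
python3 - <<'E'
from h import *
s=r.read_state(); print(s["tool_pos"],s["wrist_force"],s["time_s"],s["gripper_width"])
bowl("top"); b,_=bowl("scene"); w,_,_=cam("wrist")
save("e.png",np.hstack([cv2.resize(b[110:260,180:380],(400,300)),cv2.resize(w,(400,300))]))
E
```

```text
[ 0.49227075 -0.24866678  0.33211418] [-0.16816104  1.48243264 -0.46378679] 8.2 0.00022019974122158817
top bowl 159 [0.51909287 0.07912397] 0.06759822554070484
scene bowl 121 [0.51935514 0.0801994 ] 0.06739811424251221
```

View pics/e.png

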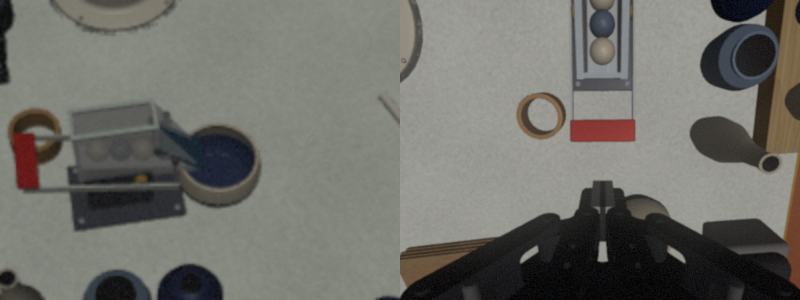

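The left view shows the bowl under the lid, against the base. The right view shows the red pad at (602,131), clear of the tape roll at (541,116), with the shut fingers above and behind it. I'll lower to the pad.

Request:
arm_command --pt "0.001 0.005 -0.04 0 0 0 255" --pt "0.001 0.005 -0.08 0 0 0 255" --pt "0.001 0.005 -0.12 0 0 0 255" --pt "0.001 0.005 -0.145 0 0 0 255" --pt "0.001 0.005 -0.16 0 0 0 255" --pt "0.001 0.005 -0.168 0 0 0 255" --pt "0.001 0.005 -0.174 0 0 0 255" --pt "0.001 0.005 -0.178 0 0 0 255" --pt "0.001 0.005 -0.182 0 0 0 255" --pt "0.001 0.005 -0.184 0 0 0 255" --pt "0.001 0.005 -0.186 0 0 0 255" --pt "0.001 0.005 -0.186 0 0 0 255"

```text
time_s: 9.35
tool_pos: [0.4941, -0.2393, 0.1467]
tcp_rot: [0.736, 0.677, 0.0, 0.0]
wrist_force: [-0.1, 0.6, 0.3]
gripper_width: 0.003
gripper_force: 0.0
```

```bash
python3 - <<'E'
from h import *
b,Wb,_=cam("scene"); a,Wa,_=cam("top"); w,W,_=cam("wrist")
for im,X in((b,Wb),(w,W)):
    h=cv2.cvtColor(im,cv2.COLOR_RGB2HSV); m=((h[...,0]<6)|(h[...,0]>174))&(h[...,1]>150)&(X[...,2]>.06)&(X[...,2]<.18)&(abs(X[...,0]-.494)<.08)&(abs(X[...,1]+.243)<.06)
    p=X[m]; print(len(p),np.median(p,0),p.min(0),p.max(0)) if len(p) else 0
save("f.png",np.hstack([cv2.resize(b[150:225,165:265],(400,300)),cv2.resize(w,(400,300))]))
E
```

```text
174 [ 0.51365576 -0.24455354  0.1573976 ] [ 0.45120109 -0.26219431  0.14866107] [ 0.54796544 -0.22539091  0.16610258]
6839 [ 0.49247788 -0.24108315  0.1567022 ] [ 0.44157492 -0.26487144  0.15106646] [ 0.54581225 -0.22378029  0.16205698]
```

View pics/f.png

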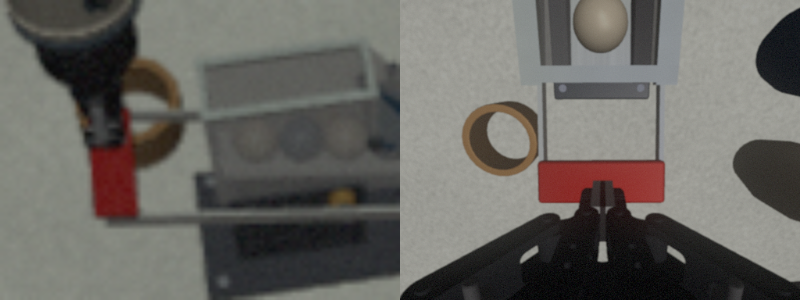

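The left view shows the fingertips over the pad's middle. The right view shows the tip at (602,195) over the red pad at (602,181), still about level with its surface. I'll go further down, slowly.

Request:
arm_command --pt "0 -0.002 -0.003 0 0 0 255" --pt "0 -0.002 -0.006 0 0 0 255" --pt "0 -0.002 -0.009 0 0 0 255" --pt "0 -0.002 -0.012 0 0 0 255" --pt "0 -0.002 -0.012 0 0 0 255"

```text
time_s: 9.92
tool_pos: [0.4936, -0.241, 0.1338]
tcp_rot: [0.736, 0.677, -0.0, -0.001]
wrist_force: [-0.9, 0.5, -1.2]
gripper_width: -0.002
gripper_force: 0.0
```

```bash
cat >> h.py <<'E'
def pad():
    w,X,_=cam("wrist")
    h=cv2.cvtColor(w,cv2.COLOR_RGB2HSV); m=((h[...,0]<6)|(h[...,0]>174))&(h[...,1]>150)&(X[...,2]>.04)&(X[...,2]<.18)&(abs(X[...,0]-.494)<.08)&(abs(X[...,1]+.243)<.06)
    p=X[m]; s=r.read_state(); print("pad",len(p),np.median(p,0),p.min(0),p.max(0),s["tool_pos"],s["wrist_force"],s["time_s"]); return w
E
python3 -c "
from h import *
pad()"
```

```text
pad 7565 [ 0.49254506 -0.24084573  0.15663592] [ 0.44142032 -0.26406577  0.15144876] [ 0.54593521 -0.22371048  0.17952271] [ 0.49374041 -0.24106605  0.13411968] [0.77504912 0.21223798 0.16011629] 9.9667
```

```bash
python3 - <<'E'
from h import *
w=pad(); w2,W,T=cam("wrist")
for v in range(200,300,8): print(v,np.round(W[v,256],3),np.round(W[v,262],3),w2[v,258])
b,Wb,_=cam("scene")
save("g.png",np.hstack([cv2.resize(b[150:225,165:265],(400,300)),cv2.resize(w[180:330,160:360],(400,300))]))
E
```

```text
pad 7601 [ 0.4927492  -0.24079889  0.15665054] [ 0.44151662 -0.26432796  0.15125877] [ 0.54575831 -0.22371473  0.17894458] [ 0.49389415 -0.24116065  0.13436759] [ 0.24802843 -0.0937933   0.58140689] 10.0167
200 [ 0.489 -0.27   0.002] [ 0.496 -0.27   0.002] [151 150 141]
208 [ 0.494 -0.228  0.147] [ 0.498 -0.228  0.146] [130 124 117]
216 [ 0.494 -0.231  0.153] [ 0.498 -0.231  0.154] [146  55  51]
224 [ 0.494 -0.235  0.155] [ 0.497 -0.235  0.156] [144  54  46]
232 [ 0.494 -0.23   0.177] [ 0.497 -0.23   0.177] [56 34 31]
240 [ 0.494 -0.23   0.187] [ 0.497 -0.231  0.186] [40 23 23]
248 [ 0.494 -0.23   0.195] [ 0.497 -0.231  0.194] [38 16 22]
256 [ 0.495 -0.23   0.202] [ 0.497 -0.23   0.203] [39 30 26]
264 [ 0.495 -0.23   0.21 ] [ 0.497 -0.231  0.208] [34 21 24]
272 [ 0.494 -0.234  0.209] [ 0.497 -0.235  0.208] [49 43 43]
280 [ 0.494 -0.238  0.209] [ 0.497 -0.238  0.209] [45 39 39]
288 [ 0.494 -0.241  0.209] [ 0.496 -0.242  0.209] [45 40 41]
296 [ 0.493 -0.246  0.209] [ 0.496 -0.246  0.209] [44 40 39]
```

View pics/g.png

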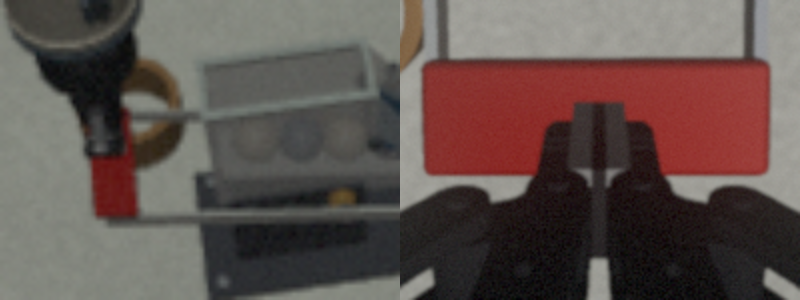

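In the right view the visible fingertip at (598,135) ends about 36 mm higher than the reported TCP. The pad is still up at z=0.156, so the finger hovers about 15 mm above it. I'll probe further down and watch the force.

Request:
arm_command --pt "0 0 -0.003 0 0 0 255" --pt "0 0 -0.006 0 0 0 255" --pt "0 0 -0.009 0 0 0 255" --pt "0 0 -0.012 0 0 0 255" --pt "0 0 -0.015 0 0 0 255" --pt "0 0 -0.018 0 0 0 255" --pt "0 0 -0.021 0 0 0 255" --pt "0 0 -0.021 0 0 0 255"

```text
time_s: 10.78
tool_pos: [0.4938, -0.2411, 0.113]
tcp_rot: [0.736, 0.677, -0.0, -0.0]
wrist_force: [-0.2, -0.9, 1.5]
gripper_width: 0.003
gripper_force: 0.5
```

```bash
python3 - <<'E'
from h import *
w=pad(); w2,W,T=cam("wrist"); print(r.read_state()["wrist_torque"])
for v in range(204,240,4): print(v,np.round(W[v,258],3),w2[v,258])
E
```

```text
pad 7096 [ 0.4862993  -0.24179041  0.14877959] [ 0.44104151 -0.2644477   0.14385907] [ 0.54567278 -0.22565843  0.17992102] [ 0.49388764 -0.24111033  0.1132763 ] [0.28960223 0.44809351 0.67550265] 10.8333
[0.00513653 0.00365873 0.00241679]
204 [ 0.491 -0.268  0.   ] [154 155 148]
208 [ 0.491 -0.273 -0.   ] [153 154 146]
212 [ 0.491 -0.277  0.002] [159 158 153]
216 [ 0.49  -0.282 -0.001] [158 157 151]
220 [ 0.495 -0.229  0.142] [106  98  91]
224 [ 0.495 -0.23   0.147] [111  49  45]
228 [ 0.495 -0.232  0.146] [148  57  55]
232 [ 0.495 -0.23   0.157] [53 34 39]
236 [ 0.495 -0.23   0.161] [41 33 30]
```

Contact confirmed: the pad has sunk to 0.149 at TCP z=0.113, so full travel is TCP z≈0.035. I'll press down steadily.

Request:
arm_command --pt "0 0 -0.005 0 0 0 255" --pt "0 0 -0.011 0 0 0 255" --pt "0 0 -0.017 0 0 0 255" --pt "0 0 -0.023 0 0 0 255" --pt "0 0 -0.03 0 0 0 255" --pt "0 0 -0.037 0 0 0 255" --pt "0 0 -0.044 0 0 0 255" --pt "0 0 -0.051 0 0 0 255" --pt "0 0 -0.058 0 0 0 255" --pt "0 0 -0.065 0 0 0 255" --pt "0 0 -0.07 0 0 0 255" --pt "0 0 -0.074 0 0 0 255"

```text
time_s: 11.88
tool_pos: [0.4937, -0.2407, 0.0388]
tcp_rot: [0.736, 0.677, 0.0, -0.001]
wrist_force: [1.1, 4.4, 10.6]
gripper_width: 0.001
gripper_force: 5.4
```

Request:
arm_command --pt "0 0 -0.001 0 0 0 255" --pt "0 0 -0.002 0 0 0 255" --pt "0 0 -0.002 0 0 0 255" --pt "0 0 -0.002 0 0 0 255" --pt "0 0 -0.002 0 0 0 255" --pt "0 0 -0.002 0 0 0 255" --pt "0 0 -0.002 0 0 0 255" --pt "0 0 -0.002 0 0 0 255" --pt "0 0 -0.002 0 0 0 255" --pt "0 0 -0.002 0 0 0 255" --pt "0 0 -0.002 0 0 0 255" --pt "0 0 -0.002 0 0 0 255"

```text
time_s: 12.88
tool_pos: [0.4939, -0.2407, 0.038]
tcp_rot: [0.736, 0.677, 0.0, -0.0]
wrist_force: [-2.1, 5.4, 17.8]
gripper_width: 0.001
gripper_force: 7.7
```

Request:
arm_command --pt "0 0 0 0 0 0 255" --pt "0 0 0 0 0 0 255" --pt "0 0 0 0 0 0 255" --pt "0 0 0 0 0 0 255" --pt "0 0 0 0 0 0 255" --pt "0 0 0 0 0 0 255" --pt "0 0 0 0 0 0 255" --pt "0 0 0 0 0 0 255" --pt "0 0 0 0 0 0 255" --pt "0 0 0 0 0 0 255" --pt "0 0 0 0 0 0 255" --pt "0 0 0 0 0 0 255"

```text
time_s: 13.88
tool_pos: [0.4939, -0.2407, 0.038]
tcp_rot: [0.736, 0.677, 0.0, -0.0]
wrist_force: [-1.9, 5.9, 17.2]
gripper_width: 0.004
gripper_force: 7.7
```

```bash
python3 - <<'E'
from h import *
w=pad(); b,_=bowl("scene"); a,_=bowl("top")
save("i.png",np.hstack([cv2.resize(b[120:240,180:340],(400,300)),cv2.resize(a[150:270,180:340],(400,300))]))
E
```

```text
pad 5797 [ 0.48610875 -0.24377008  0.07295791] [ 0.44092361 -0.26824904  0.06606201] [ 0.54554001 -0.21974497  0.17286555] [ 0.49387395 -0.24075527  0.03801611] [-2.03997586  6.03104634 17.24975743] 13.9333
scene bowl 107 [0.51957742 0.08023838] 0.0673450253393065
top bowl 131 [0.5191803  0.07924276] 0.06742802900326747
```

View pics/i.png

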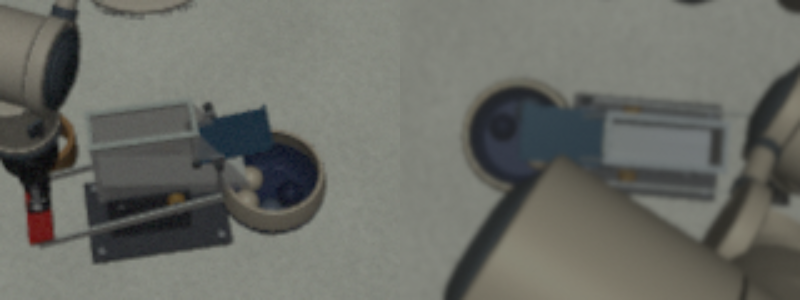

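The lever is on its stop and the lid is level. The hopper is empty in both views, with balls showing in the bowl at about (250,178), (245,200) and (285,190) in the left view. I'll ease the lever up slowly.

Request:
arm_command --pt "0 0 0.001 0 0 0 255" --pt "0 0 0.003 0 0 0 255" --pt "0 0 0.005 0 0 0 255" --pt "0 0 0.0075 0 0 0 255" --pt "0 0 0.01 0 0 0 255" --pt "0 0 0.0125 0 0 0 255" --pt "0 0 0.015 0 0 0 255" --pt "0 0 0.0175 0 0 0 255" --pt "0 0 0.02 0 0 0 255" --pt "0 0 0.0225 0 0 0 255" --pt "0 0 0.025 0 0 0 255" --pt "0 0 0.0275 0 0 0 255"

```text
time_s: 15.03
tool_pos: [0.4941, -0.2413, 0.0654]
tcp_rot: [0.736, 0.677, 0.0, 0.0]
wrist_force: [0.4, -2.9, 3.2]
gripper_width: -0.003
gripper_force: 1.7
```

Request:
arm_command --pt "0 0 0.0025 0 0 0 255" --pt "0 0 0.005 0 0 0 255" --pt "0 0 0.0075 0 0 0 255" --pt "0 0 0.01 0 0 0 255" --pt "0 0 0.0125 0 0 0 255" --pt "0 0 0.015 0 0 0 255" --pt "0 0 0.0175 0 0 0 255" --pt "0 0 0.02 0 0 0 255" --pt "0 0 0.0225 0 0 0 255" --pt "0 0 0.025 0 0 0 255" --pt "0 0 0.0275 0 0 0 255" --pt "0 0 0.03 0 0 0 255"

```text
time_s: 16.03
tool_pos: [0.4939, -0.2412, 0.0953]
tcp_rot: [0.736, 0.677, -0.0, -0.0]
wrist_force: [0.5, 1.6, 3.1]
gripper_width: -0.005
gripper_force: 1.0
```

```bash
python3 -c "
from h import *
pad()"
```

```text
pad 6004 [ 0.48343124 -0.24389997  0.131955  ] [ 0.4405752  -0.26536701  0.12772775] [ 0.5454625  -0.22652847  0.1799176 ] [ 0.49405374 -0.24127647  0.09570128] [-0.22906658  0.97983968  2.04284707] 16.0833
```

Contact is held, with 24 mm left. I'll take the rest slower.

Request:
arm_command --pt "0 0 0.001 0 0 0 255" --pt "0 0 0.002 0 0 0 255" --pt "0 0 0.003 0 0 0 255" --pt "0 0 0.004 0 0 0 255" --pt "0 0 0.005 0 0 0 255" --pt "0 0 0.006 0 0 0 255" --pt "0 0 0.007 0 0 0 255" --pt "0 0 0.008 0 0 0 255" --pt "0 0 0.009 0 0 0 255" --pt "0 0 0.01 0 0 0 255" --pt "0 0 0.011 0 0 0 255" --pt "0 0 0.012 0 0 0 255"

```text
time_s: 17.08
tool_pos: [0.494, -0.2412, 0.1072]
tcp_rot: [0.736, 0.677, -0.0, -0.0]
wrist_force: [0.9, 1.5, 1.1]
gripper_width: 0.002
gripper_force: 0.8
```

Request:
arm_command --pt "0 0 0.0007 0 0 0 255" --pt "0 0 0.0014 0 0 0 255" --pt "0 0 0.0021 0 0 0 255" --pt "0 0 0.0028 0 0 0 255" --pt "0 0 0.0035 0 0 0 255" --pt "0 0 0.0042 0 0 0 255" --pt "0 0 0.0049 0 0 0 255" --pt "0 0 0.0056 0 0 0 255" --pt "0 0 0.0063 0 0 0 255" --pt "0 0 0.007 0 0 0 255" --pt "0 0 0.0077 0 0 0 255" --pt "0 0 0.0084 0 0 0 255"

```text
time_s: 18.08
tool_pos: [0.494, -0.2412, 0.1155]
tcp_rot: [0.736, 0.677, -0.0, 0.0]
wrist_force: [0.4, 1.5, 1.6]
gripper_width: 0.001
gripper_force: 0.7
```

Request:
arm_command --pt "0 0 0.0007 0 0 0 255" --pt "0 0 0.0014 0 0 0 255" --pt "0 0 0.0021 0 0 0 255" --pt "0 0 0.0028 0 0 0 255" --pt "0 0 0.0035 0 0 0 255" --pt "0 0 0.0042 0 0 0 255" --pt "0 0 0.0049 0 0 0 255" --pt "0 0 0.0056 0 0 0 255" --pt "0 0 0.0063 0 0 0 255" --pt "0 0 0.007 0 0 0 255" --pt "0 0 0.0077 0 0 0 255" --pt "0 0 0.0084 0 0 0 255"

```text
time_s: 19.08
tool_pos: [0.494, -0.2413, 0.1239]
tcp_rot: [0.736, 0.677, -0.0, 0.0]
wrist_force: [-0.0, -0.3, 0.2]
gripper_width: -0.003
gripper_force: 0.0
```

```bash
python3 -c "
from h import *
pad()"
```

```text
pad 7998 [ 0.48973817 -0.24032396  0.15657412] [ 0.44114017 -0.26478417  0.15128298] [ 0.54577305 -0.22343542  0.17894013] [ 0.49404598 -0.24130237  0.12404   ] [-0.22821269  0.33712087 -0.3683918 ] 19.1333
```

The pad is back at 0.1566 and the finger force is zero, so the lever is released. I'll rise clear and check.

Request:
arm_command --pt "0 0 0.005 0 0 0 255" --pt "0 0 0.02 0 0 0 255" --pt "0 0 0.05 0 0 0 255" --pt "0 0 0.09 0 0 0 255" --pt "0 0 0.13 0 0 0 255" --pt "0 -0.02 0.16 0 0 0 255" --pt "0 -0.06 0.17 0 0 0 255" --pt "0 -0.1 0.17 0 0 0 255" --pt "0 -0.1 0.17 0 0 0 255" --pt "0 -0.1 0.17 0 0 0 255"

```text
time_s: 19.97
tool_pos: [0.4936, -0.3429, 0.2939]
tcp_rot: [0.737, 0.676, -0.0, 0.0]
wrist_force: [-0.0, 0.8, 0.7]
gripper_width: -0.004
gripper_force: 0.0
```

```bash
python3 - <<'E'
from h import *
b,_=bowl("scene"); a,_=bowl("top")
o=np.load("ab.npz")
print(np.abs(b.astype(int)-o["b"])[240:].max(-1).__gt__(60).sum())
save("j.png",np.vstack([np.hstack([cv2.resize(b[130:220,260:380],(400,300)),cv2.resize(a[160:250,170:290],(400,300))]),np.hstack([cv2.resize(b[100:310,140:420],(400,300)),cv2.resize(a,(400,300))])]))
E
```

```text
scene bowl 120 [0.51958402 0.08010532] 0.06742123971138186
top bowl 165 [0.5190682  0.07899276] 0.06764867614809257
0
```

View pics/j.png

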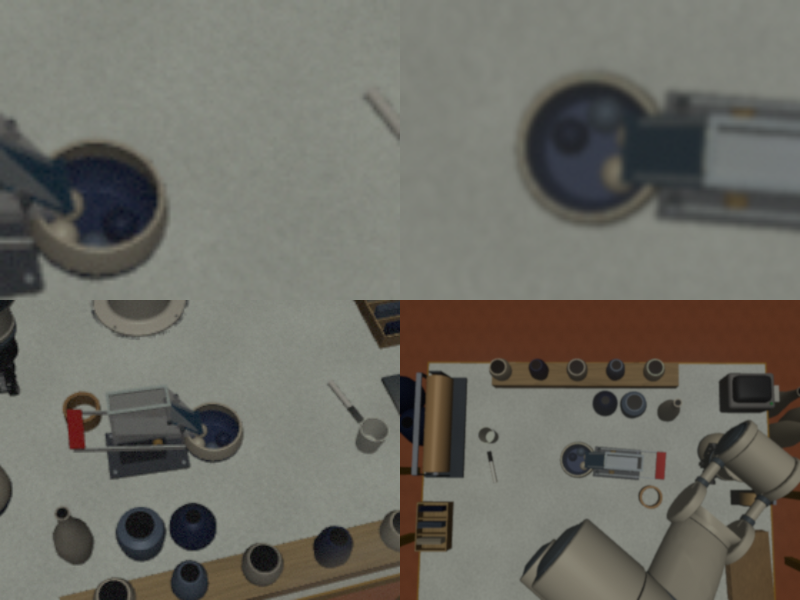

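The final views show all four balls in the bowl: navy (570,135), grey-blue (607,108) and the two creams at (75,205) and (60,232) in the left view. The hopper is empty, the lid is shut and the other wares are unmoved.

```bash
python3 -c "
from bench import r
print(r.sign_off())"
```

```text
the job is handed in; nothing more can be done
None
```

Job handed in at about 20 s: the bowl stands within about 4 mm of its marked spot, all four balls are in it, the lid was eased shut, and the other wares look unmoved in the final views.

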